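# Close up a mis-stacked pair of sample trays

## Task

The upper tray has been left too far back on the lower one because a tall bottle stands in the lower tray, in its way. Take the bottle out, slide the upper tray along (without lifting it off the lower tray) until all four corner feet have dropped into the lower tray's pockets, and have the bottle finally standing in the large compartment of the upper tray. Keep the bottle upright throughout and leave the stapler, timer and note pad where they are.

Things in the scene. Friction and masses are not known exactly. Their poses are not given: they have to be found in the camera images.
- lower_tray: Grey open tray screwed to the bench (fixed), 150 mm (its x) by 240 mm (its y). Origin: centre of its underside, on the bench, z up. Floor 4 mm thick, cavity 104 mm (x) by 230 mm (y), end walls 45 mm high. Screw plates stick out 21 mm beyond the end walls, 6 mm high.
- ledge_middle (a point): Centre of the lower tray at the height of its ledges, 45 mm above the bench. An 18 mm wide flat ledge runs along each long side (x = 52 to 70 mm either side); the upper tray's feet slide on it. Outside each ledge a lip, 5 mm thick, top 54 mm above the bench, guides the upper tray with 2.5 mm play. Each ledge has two pockets, 8 mm deep, 27 mm long, centred at y = +66 and -66 mm.
- home (a point): Fixed point on the lower tray's centre line, 37 mm above the bench (level of the pocket floors): the upper tray's origin is here when all its feet are down in the pockets.
- upper_tray: White open tray, loose, about 0.35 kg, 135 mm (its x) by 160 mm (its y); axes nearly parallel to the lower tray's. Origin: its centre at the level of its feet's undersides. Feet 10 mm high, 13.5 (x) by 22 mm (y), at x = +-61, y = +-66 mm. Walls 4 mm, rim 53 mm above the origin. At the start it stands on the ledges 36 to 42 mm too far towards the lower tray's +y; it slides home towards -y.
- push_face (a point): Middle of the outer face of the upper tray's +y end wall, 32 mm above the tray's origin (the wall runs from 10 to 53 mm above it, 135 mm wide). Pushing here towards the tray's -y slides it home; it takes about 1 to 5 N and the tray drops 8 mm and stops when home.
- large_bay (a point): Centre of the floor of the upper tray's large compartment (127 mm in x, 104 mm in y), 14 mm above the tray's origin. A divider 30 mm high separates it from a narrow compartment (44 mm) on the +y side, too narrow for the bottle.
- bottle: White round bottle, 51 mm in diameter, 98 mm tall, about 0.15 kg; round screw cap fixed to it, 33 mm across, from 80 to 98 mm above its underside. Origin: centre of its underside, z up. At the start it stands on the lower tray's floor in the open part at the -y end, in the way of the upper tray.
- stapler: Bystander: stapler, 138x34x47 mm, lying behind the trays. Origin: centre of its underside.
- lab_timer: Bystander: white timer, 70x62x19 mm. Origin: centre of its underside.
- note_pad: Bystander: square note pad, 76x76x16 mm. Origin: centre of its underside.
Not all that is in view belongs to the job. Leave any purple look-alike of the upper_tray alone.

How it is judged:
On the way, in this order (a step that is already met when the one before it is completed fails the run):
1. the bottle has been lifted out of the lower tray (z of bottle in the frame of lower_tray above 0.058 m), for 0.1 s.
2. the upper tray's four feet are down in the lower tray's pockets (x of upper_tray in the frame of lower_tray between -0.005 and 0.005 m and y of upper_tray in the frame of lower_tray between -0.006 and 0.006 m and z of upper_tray in the frame of lower_tray below 0.0405 m and angle between upper_tray's own z axis and vertical below 0.03 rad and angle between the y axis of upper_tray and the y axis of lower_tray, either way round below 0.06 rad), for 0.2 s.
At the end, for the whole second after the job is handed in: Upper tray seated on the lower one: its origin less than 40.5 mm above the lower tray's origin and within 5 mm (x) and 6 mm (y) of it, level within 0.03 rad, parallel within 0.06 rad; the bottle stands upright (within 0.1 rad) on the floor of the upper tray's large compartment; both at rest (all of step 2 and x of bottle in the frame of upper_tray between -0.045 and 0.045 m and y of bottle in the frame of upper_tray between -0.056 and 0.008 m and z of bottle in the frame of upper_tray between 0.01 and 0.019 m and angle between bottle's own z axis and vertical below 0.1 rad and linear speed of each of upper_tray, bottle below 0.02 m/s); the robot touches nothing.
It fails at once if the upper tray was lifted off the lower tray (more than 15 mm above the ledges) (z of upper_tray in the frame of lower_tray above 0.06 m).
It fails at once if the bottle was tipped over (more than 0.6 rad from upright) (angle between bottle's own z axis and vertical above 0.6 rad).
It fails at once if the stapler was moved (more than 30 mm) (distance of stapler from where it was at the start of the episode above 0.03 m).
It fails at once if the timer was moved (more than 30 mm) (distance of lab_timer from where it was at the start of the episode above 0.03 m).
It fails at once if the note pad was moved (more than 30 mm) (distance of note_pad from where it was at the start of the episode above 0.03 m).
It also fails if it takes over 48 s, if anything falls off the work surface, if the arm or the gripper's body presses on something with over 40 N, if the wrist force passes 120 N, or if a joint passes its speed limit or range.

## Robot

A 6-joint arm with a two-finger parallel gripper is mounted at the origin on the work surface; the furniture and walls round the work are solid. World frame = base frame: x ahead of the robot, y to its left, z up, the work surface at z = 0. Lengths are in m, angles in rad, forces in N, time in s.
With the tool pointing down it reaches from about 0.325 to 0.9 m from the base axis. Payload 6.1 kg.
Tool frame: the origin (TCP) lies at the very end of the fingers, on their centre line; the grasp point (between the pads) lies 19 mm behind it (ctrl.pinch_z is the distance from the TCP to the grasp point, in m); z points along the fingers, y is the line along which they close (so a half turn about z gives the same grasp; the last joint's range is limited). The gripper opens to 87 mm and grips with 3 to 60 N. Pads are 19 mm wide; open, the fingers measure 117 mm over their backs; the gripper's body (75 mm by 190 mm) begins 51 mm behind the grasp point.
Start: joints at [1.029, 0.22, 1.526, -0, 1.395, -0.126], TCP at [0.252, 0.572, 0.223] pointing down, gripper open.
Joint ranges: [-2.98, 2.98], [-0.91, 2.08], [0.09, 2.57], [-1.24, 4.39], [0.2, 2.65], [-2.68, 2.68]. Speed limits (rad/s): [2.57, 2.57, 3.01, 3.14, 3.14, 3.14].

## Interface

Orientations are given as a 3x3 rotation matrix whose columns are the frame's x, y, z axes.
In Python, from rig import ctrl, eyes, sign_off, models gives the robot as it stands.
- The arm moves only by the shell command python3 -m jog 'ROWS' [OPENING] [FORCE]. ROWS is a JSON object of lists of equal length, an entry for each row: "xyz": the shift along the world's x, y, z in m, a list of three; "twist": the turn about the world's z in units of 6 degrees (1.0 is 6 degrees). In form: {"xyz": [[dx, dy, dz], ...], "twist": [twist, ...]}. A call has 1 to 10 rows; each row shifts and turns the commanded pose from where the row before left it; what a row does not reach is not made up. A row lasts 1/10 s, in which the tool goes at most 50 mm and 8.59 degrees, less where a joint would pass 70% of its speed; a pose out of reach is approached as far as the arm can. A call with a gripper value outside its range is refused whole. OPENING is the closure in counts, from 0 (fully open) to 255 (shut), set as the call begins (- or left out, the last holds). The fingers move at their own pace and stop on an object; FORCE is the grip in N (left out, the last holds). Time passes only in rows, so rows that do not move let the fingers close. It gives the time, the measured TCP pose, the force, the opening and the grip force at its end, in the units of the state.
- ctrl.read_state(): the state, without advancing time (a new reading comes with each control period).
- eyes.grab_frame(name): name is "scene" or "top" or "wrist"; returns the picture (384x512x3 uint8, blue, green, red); there is no depth.
- eyes.camera_model(name): a dict with "fx", "fy", "cx", "cy" (pixels), "rvec" (rotation vector, rad) and "tvec" (3), from world to camera coordinates, as OpenCV has them; the wrist camera has in their place "tool_from_camera" (4x4, takes a point from camera to tool coordinates, whose origin is the TCP and whose axes are the flange's). Camera axes: x right, y down, z forward; pixel columns grow to the right and rows downward; lengths in m; the calibration is good to about 2 mm. The wrist camera is an equidistant fisheye: a pixel r from the principal point sees the ray r / f radians off the axis. A picture is of the moment at which its call begins: read the wrist's pose just before it. camera_model takes no time and is no camera call.
- sign_off(): hands the job in; it is judged then, once.
Trained networks look in the newest picture that a camera, given by its name, has taken for a name from the list of things; names that differ only in an ending like _2 or _b are one class to them, and where a whole thing is asked for, a point or a joint stands for the part that bears it (a point fixed in the world has none). Each returns a list of dicts, best first, with "confidence" (0 to 1); they miss things now and then, are a little off and sometimes report something else, mostly with a low value. They report only what shows in the picture. A call takes as long as a camera call. They do not tell look-alikes from the thing itself.
- models.masks_of(camera, label): "pixels" (384x512 bool, what is visible of it) and "rect" ([left, top, width, height] in pixels, round what is visible of it).
The state is a dict: "t": time; "joints": joint angles; "joint_vel": joint speeds; "tau": joint torques, N m; "position": TCP position; "ee_rot": TCP orientation; "wrist_force": force on the tool from outside, world axes, zero at the start; "wrist_torque": the same for the moment, N m; "grip_width": finger opening in m; "finger_force": force on a finger pad.
Only numpy, scipy, OpenCV 4.12 (cv2) and the standard library are available. Lean on these libraries where they do the work, as an engineer would, in place of code of your own. Each camera call takes 0.05 s, during which the arm holds its last target. There are 200 camera calls.

## Working session

There is one attempt and no reset: what is moved stays moved. The work goes in short steps, Python scripts to look and compute and a shell command to move; the robot and the scene stay as the last step left them, time stands still between calls to the robot, and variables do not carry over. Pictures are saved under pics/ and viewed, at most 10 in all, crops included, and the job is handed in when it is done.

```bash
mkdir -p pics; cat > h.py <<'E'
from rig import ctrl, eyes, models
import cv2, numpy as np
def ray(cam,u,v,st=None):
    m=eyes.camera_model(cam)
    if cam=="wrist":
        T=np.array(m["tool_from_camera"]);d=np.array([(u-m["cx"])/m["fx"],(v-m["cy"])/m["fy"]]);r=np.hypot(*d)
        c=np.array([*(d/max(r,1e-9)*np.sin(r)),np.cos(r)])
        R=np.array(st["ee_rot"]);return R@T[:3,3]+np.array(st["position"]),R@T[:3,:3]@c
    R=cv2.Rodrigues(np.array(m["rvec"],float))[0];t=np.array(m["tvec"]).ravel()
    return -R.T@t, R.T@np.array([(u-m["cx"])/m["fx"],(v-m["cy"])/m["fy"],1])
def hit(cam,u,v,z,st=None):
    o,d=ray(cam,u,v,st);return o+d*(z-o[2])/d[2]
def proj(cam,P,st=None):
    m=eyes.camera_model(cam);P=np.atleast_2d(np.array(P,float))
    if cam=="wrist":
        T=np.array(m["tool_from_camera"]);R=np.array(st["ee_rot"])
        q=((P-st["position"])@R-T[:3,3])@T[:3,:3];n=np.hypot(q[:,0],q[:,1]);th=np.arctan2(n,q[:,2])
        return np.c_[m["cx"]+m["fx"]*th*q[:,0]/n,m["cy"]+m["fy"]*th*q[:,1]/n]
    q=P@cv2.Rodrigues(np.array(m["rvec"],float))[0].T+np.array(m["tvec"]).ravel()
    return np.c_[m["cx"]+m["fx"]*q[:,0]/q[:,2],m["cy"]+m["fy"]*q[:,1]/q[:,2]]
E
python3 - <<'E'
from h import *
print(ctrl.read_state(),ctrl.pinch_z)
a=eyes.grab_frame("scene");b=eyes.grab_frame("top")
cv2.imwrite("pics/scene0.png",a);cv2.imwrite("pics/top0.png",b)
for c in("top","scene"):
  print(c,ray(c,256,192))
  for l in("lower_tray","upper_tray","bottle","stapler","lab_timer","note_pad"):
    for r in models.masks_of(c,l)[:3]:
      ys,xs=np.nonzero(r["pixels"]);mr=cv2.minAreaRect(np.c_[xs,ys].astype(np.float32))
      print(l,round(r["confidence"],2),r["rect"],len(xs),np.round(cv2.boxPoints(mr)).tolist())
E
```

```text
{'t': 0.0, 'joints': array([ 1.02890297e+00,  2.21215351e-01,  1.52765018e+00, -1.20626358e-05,
        1.39469934e+00, -1.26084465e-01]), 'joint_vel': array([ 0.00094589, -0.00072117,  0.0008114 , -0.00184274, -0.00055897,
        0.00064487]), 'tau': array([ 9.20130078e-04, -4.94626844e+01, -3.87362945e+01,  6.98933797e-02,
        5.74848172e-02, -1.53580490e-04]), 'position': array([0.25212202, 0.57119188, 0.22142326]), 'ee_rot': array([[-9.14790622e-01,  4.03927102e-01, -1.00701565e-03],
       [ 4.03928289e-01,  9.14789081e-01, -1.69579260e-03],
       [ 2.36230332e-04, -1.95805728e-03, -9.99998055e-01]]), 'wrist_force': array([-0.21466125,  0.92974245, -0.40333837]), 'wrist_torque': array([ 0.01504177,  0.03567545, -0.03013369]), 'finger_force': 0.0, 'grip_width': 0.0868762528048875} 0.0187
top (array([ 0.31443557, -0.08826559,  1.0217246 ]), array([ 0.20690634,  0.00639107, -0.97836652]))
lower_tray 0.78 [236.5, 166.0, 99.6, 66.8] 1829 [[228.0, 203.0], [247.0, 147.0], [344.0, 179.0], [325.0, 235.0]]
lower_tray 0.64 [162.2, 207.7, 34.1, 35.0] 854 [[158.0, 224.0], [182.0, 206.0
[... 1203 characters left out ...]
, 210.0], [286.0, 210.0], [286.0, 239.0]]
bottle 0.53 [238.2, 196.1, 70.6, 63.4] 2022 [[217.0, 244.0], [237.0, 193.0], [316.0, 223.0], [296.0, 275.0]]
stapler 0.68 [297.5, 188.0, 35.9, 20.9] 587 [[293.0, 190.0], [330.0, 182.0], [333.0, 199.0], [296.0, 206.0]]
lab_timer 0.62 [341.5, 224.2, 32.5, 21.3] 429 [[340.0, 229.0], [368.0, 222.0], [372.0, 239.0], [344.0, 246.0]]
note_pad 0.74 [339.7, 223.2, 33.5, 22.5] 446 [[340.0, 229.0], [368.0, 222.0], [372.0, 240.0], [344.0, 247.0]]
note_pad 0.57 [265.8, 210.1, 20.3, 33.1] 536 [[266.0, 210.0], [286.0, 210.0], [286.0, 240.0], [266.0, 240.0]]
note_pad 0.56 [194.8, 179.1, 19.7, 21.1] 191 [[192.0, 195.0], [195.0, 180.0], [214.0, 185.0], [210.0, 199.0]]
```

```bash
python3 - <<'E'
from h import *
b=cv2.imread("pics/top0.png")
cv2.imwrite("pics/topcrop.png",cv2.resize(b[80:330,140:400],None,fx=3,fy=2.4*1.0) if 0 else cv2.resize(b[85:285,150:410],None,fx=3,fy=3,interpolation=cv2.INTER_CUBIC))
# upper tray rim at z=.045+.053=.098
for z,pts in((.098,[[233,197],[251,145],[311,167],[293,219]]),(.05,[[344,179],[325,235]]),(.098,[[264,257],[319,245],[332,312],[278,323]])):
  print(z,[np.round(hit("top",*p,z)[:2],3).tolist() for p in pts])
for p in((317,200),(314,199)):print(hit("top",*p,.10))
E
```

```text
0.098 [[0.494, -0.026], [0.632, -0.062], [0.583, -0.218], [0.447, -0.177]]
0.05 [[0.569, -0.313], [0.417, -0.265]]
0.098 [[0.351, -0.111], [0.387, -0.242], [0.233, -0.276], [0.202, -0.151]]
[ 0.49780971 -0.23477295  0.1       ]
[ 0.49991148 -0.22726179  0.1       ]
```

View pics/topcrop.png

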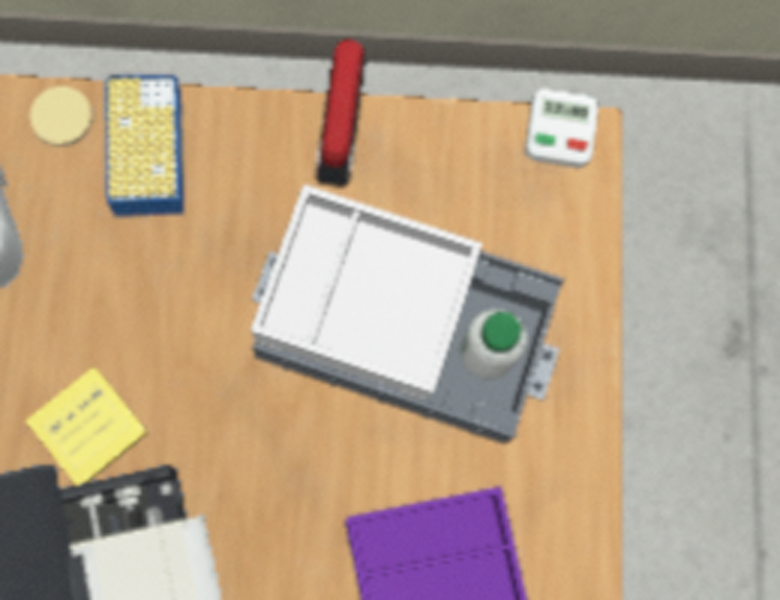

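The picture shows the white tray (narrow bay to the left, +y), with corners near crop px (305,187), (480,245), (437,390) and (255,330). The bottle's cap is at (501,331). The purple look-alike is at the bottom.

```bash
python3 - <<'E'
from h import *
f=lambda x,y,z:hit("top",x/3+150-.33,y/3+85-.33,z)
R=np.array([f(*p,.098)[:2] for p in((305,187),(480,245),(437,390),(255,330))])
print(R,R.mean(0),np.linalg.norm(np.roll(R,-1,0)-R,axis=1))
v=(R[0]+R[3]-R[1]-R[2])/2;print("yaxis",v,np.degrees(np.arctan2(v[1],v[0])))
w=(R[0]+R[1]-R[2]-R[3])/2;print("xaxis",w,np.degrees(np.arctan2(w[1],w[0])))
print("cap",f(501,331,.102)); print("lower end",f(563,283,.054),f(512,440,.054))
b=cv2.imread("pics/scene0.png");cv2.imwrite("pics/scenev.png",cv2.resize(b,None,fx=1.5,fy=1.5))
E
```

```text
[[ 0.62697408 -0.06361005]
 [ 0.58416809 -0.21457576]
 [ 0.45825708 -0.18244328]
 [ 0.49991777 -0.02946873]] [ 0.54232925 -0.12252446] [0.15691718 0.12994645 0.15854597 0.13156342]
yaxis [0.04223334 0.15197013] 74.46909250191331
xaxis [ 0.12648366 -0.0331369 ] -14.680728952127819
cap [ 0.51001482 -0.23335728  0.102     ]
lower end [ 0.56652756 -0.29454742  0.054     ] [ 0.42569179 -0.25242562  0.054     ]
```

View pics/scenev.png

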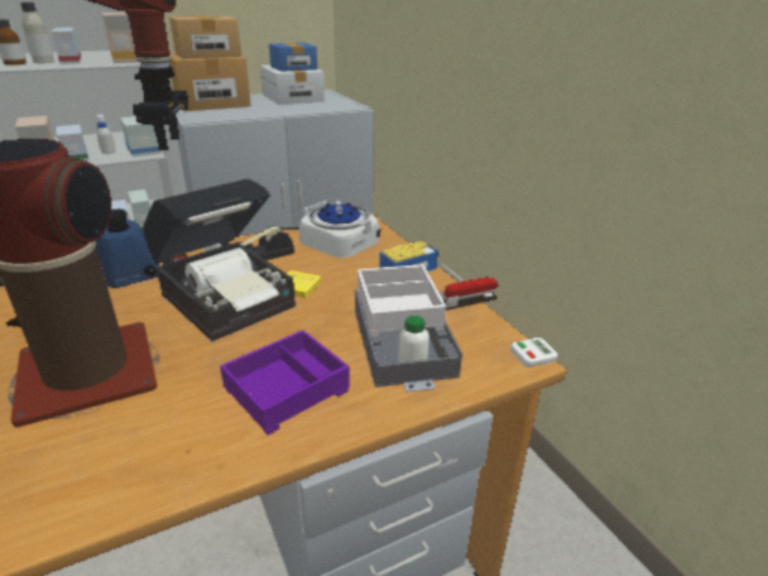

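The bench is clear along the outer path, so I'll stay beyond the printer and sweep over to the bottle.

```bash
python3 -m jog '{"xyz":[[0.01,-0.01,0.04],[0.038,-0.028,0],[0.038,-0.028,0],[0.038,-0.028,0],[0.038,-0.028,0],[0.038,-0.028,0],[0.02,-0.044,0],[0.02,-0.044,0],[0.02,-0.044,0],[0.02,-0.044,0]],"twist":[-0.67,-0.67,-0.67,-0.67,-0.67,-0.67,-0.67,-0.67,-0.67,-0.67]}' 0 && python3 -m jog '{"xyz":[[-0.002,-0.044,0],[-0.002,-0.044,0],[-0.002,-0.044,0],[-0.002,-0.044,0],[-0.002,-0.044,0],[-0.002,-0.044,0],[-0.002,-0.044,0],[-0.002,-0.044,0],[-0.002,-0.044,0],[-0.002,-0.044,0]],"twist":[-0.67,-0.67,-0.67,-0.67,-0.67,-0.67,-0.67,-0.67,-0.67,-0.67]}' && python3 -m jog '{"xyz":[[0,0,0],[0,0,0],[0,0,0]],"twist":[0,0,0]}'
python3 - <<'E'
from h import *
import pickle
st=ctrl.read_state();im=eyes.grab_frame("wrist");pickle.dump(st,open("st1.pkl","wb"))
cv2.imwrite("pics/w1raw.png",im)
for l in("upper_tray","bottle","lower_tray"):
  for r in models.masks_of("wrist",l)[:2]:
    ys,xs=np.nonzero(r["pixels"]);print(l,round(r["confidence"],2),r["rect"],xs.mean(),ys.mean())
v=cv2.resize(im,None,fx=1.5625,fy=1.5625,interpolation=cv2.INTER_CUBIC);cv2.imwrite("pics/w1.png",v)
E
```

```text
t: 1.7
position: [0.533, 0.2439, 0.2627]
ee_rot: [[-0.435, 0.9, 0.0], [0.9, 0.435, 0.0], [-0.0, 0.0, -1.0]]
wrist_force: [0.0, -0.0, 0.7]
grip_width: 0.0872
finger_force: 0.0
t: 2.7
position: [0.5121, -0.1961, 0.2628]
ee_rot: [[0.249, 0.969, 0.001], [0.969, -0.249, -0.0], [-0.0, 0.001, -1.0]]
wrist_force: [0.3, -0.4, 0.3]
grip_width: 0.0867
finger_force: 0.0
t: 3.0
position: [0.5125, -0.1934, 0.2625]
ee_rot: [[0.245, 0.97, -0.0], [0.97, -0.245, 0.001], [0.001, -0.0, -1.0]]
wrist_force: [-0.5, -0.4, 0.8]
grip_width: 0.0868
finger_force: 0.0
upper_tray 0.74 [203.1, 35.3, 125.5, 139.8] 265.7886887355246 101.2607322493859
upper_tray 0.57 [52.5, 131.6, 127.3, 107.7] 120.83624483264435 189.74289905320708
bottle 0.61 [241.7, 173.2, 42.8, 44.8] 261.97830374753454 193.74556213017752
lower_tray 0.85 [206.7, 169.8, 113.9, 58.9] 261.9672933298996 197.78032449137265
```

View pics/w1.png

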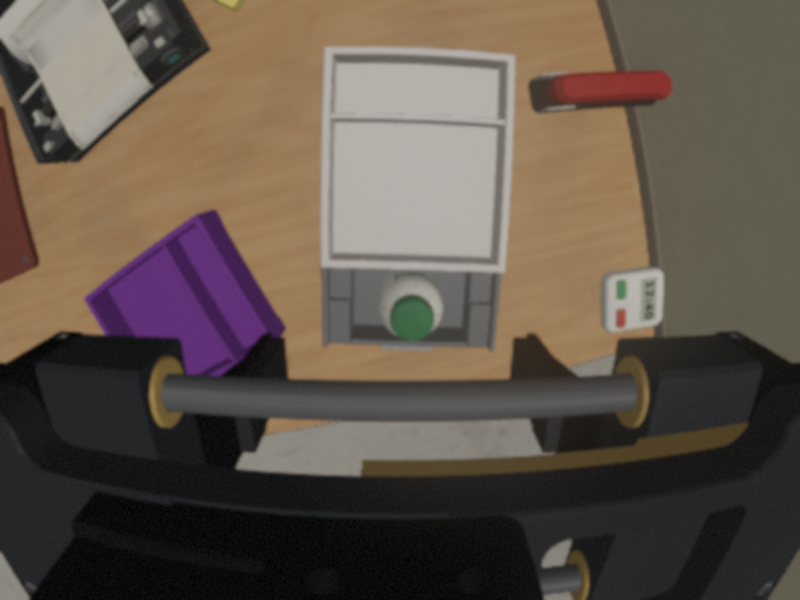

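The wrist view shows the rim corners at about (326,47), (514,56), (504,271) and (320,266), and the cap at (412,318). The lower tray's end corners are at (324,347) and (494,349).

```bash
python3 - <<'E'
from h import *
import pickle
st=pickle.load(open("st1.pkl","rb"))
f=lambda x,y,z:hit("wrist",(x+.5)/1.5625-.5,(y+.5)/1.5625-.5,z,st)
R=np.array([f(*p,.098)[:2] for p in((514,56),(504,271),(320,266),(326,47))])
print(R.round(4),R.mean(0),np.linalg.norm(np.roll(R,-1,0)-R,axis=1))
v=(R[0]+R[3]-R[1]-R[2])/2;a=np.arctan2(v[1],v[0]);print("yaw y",np.degrees(a))
w=(R[0]+R[1]-R[2]-R[3])/2;print("yaw x",np.degrees(np.arctan2(w[1],w[0])))
cap=f(412,318,.102);print("cap",cap)
L=np.array([f(494,349,.052),f(324,347,.052)])[:,:2];print("lower",L,np.linalg.norm(L[0]-L[1]))
e=L[0]-L[1];print("yawx low",np.degrees(np.arctan2(e[1],e[0])))
e/=np.linalg.norm(e);y=np.array([-e[1],e[0]]);c=L.mean(0)+.12*y;print("lower centre",c,"upper rel",(R.mean(0)-c)@np.c_[e,y],"cap rel",(cap[:2]-c)@np.c_[e,y],e,y)
E
```

```text
[[ 0.6285 -0.0631]
 [ 0.5858 -0.2145]
 [ 0.4563 -0.1781]
 [ 0.5012 -0.0261]] [ 0.54295804 -0.1204486 ] [0.1573151  0.13455412 0.15852625 0.13260872]
yaw y 73.89061892892738
yaw x -15.96401437783913
cap [ 0.51184111 -0.23160752  0.102     ]
lower [[ 0.57227938 -0.29442616]
 [ 0.42827418 -0.25584624]] 0.14908355581280705
yawx low -14.997715819516563
lower centre [ 0.53133044 -0.15922386] upper rel [0.00119724 0.04046343] cap rel [-9.39666305e-05 -7.49614549e-02] [ 0.96593614 -0.25878054] [0.25878054 0.96593614]
```

```bash
python3 -m jog '{"xyz":[[-0.001,-0.02,-0.03],[-0.0005,-0.0185,-0.03],[0,0,-0.035],[0,0,-0.035],[0,0,-0.03],[0,0,-0.025],[0,0,-0.015],[0,0,0]],"twist":[-0.1,-0.1,0,0,0,0,0,0]}' 0 && python3 -m jog '{"xyz":[[0,0,0],[0,0,0],[0,0,0],[0,0,0],[0,0,0],[0,0,0],[0,0,0],[0,0,0]],"twist":[0,0,0,0,0,0,0,0]}' 255 25
```

```text
t: 4.0
position: [0.5096, -0.2312, 0.0603]
ee_rot: [[0.265, 0.964, -0.004], [0.964, -0.265, 0.002], [0.001, -0.004, -1.0]]
wrist_force: [-0.6, 0.0, -0.2]
grip_width: 0.0869
finger_force: 0.0
t: 4.8
position: [0.5112, -0.233, 0.0629]
ee_rot: [[0.266, 0.964, 0.0], [0.964, -0.266, -0.0], [-0.0, 0.001, -1.0]]
wrist_force: [-0.7, 0.5, 2.5]
grip_width: 0.0484
finger_force: 25.0
```

Width 48 mm is below the 51 mm body, so the pads may be on the shoulder. I'll open partly, go lower and regrip.

```bash
python3 -m jog '{"xyz":[[0,0,0],[0,0,0],[0,0,0],[0,0,-0.005],[0,0,-0.005],[0,0,-0.005],[0,0,0],[0,0,0]],"twist":[0,0,0,0,0,0,0,0]}' 75 && python3 -m jog '{"xyz":[[0,0,0],[0,0,0],[0,0,0],[0,0,0],[0,0,0],[0,0,0]],"twist":[0,0,0,0,0,0]}' 255 25
```

```text
t: 5.6
position: [0.5107, -0.2326, 0.0471]
ee_rot: [[0.266, 0.964, -0.001], [0.964, -0.266, 0.0], [0.0, -0.001, -1.0]]
wrist_force: [-0.1, 0.1, 0.4]
grip_width: 0.0611
finger_force: 0.0
t: 6.2
position: [0.5113, -0.2329, 0.0479]
ee_rot: [[0.266, 0.964, 0.001], [0.964, -0.266, -0.0], [-0.0, 0.001, -1.0]]
wrist_force: [1.0, -0.6, 0.9]
grip_width: 0.0495
finger_force: 25.0
```

Now lift, slowly at first, and check.

```bash
python3 -m jog '{"xyz":[[0,0,0.008],[0,0,0.012],[0,0,0.015],[0,0,0.015],[0,0,0.02],[0,0,0.02],[0,0,0.02],[0,0,0.01],[0,0,0],[0,0,0]],"twist":[0,0,0,0,0,0,0,0,0,0]}'
python3 - <<'E'
from h import *
st=ctrl.read_state();im=eyes.grab_frame("wrist");print(st["position"])
cv2.imwrite("pics/w2.png",cv2.resize(im,None,fx=1.5625,fy=1.5625,interpolation=cv2.INTER_CUBIC)[:400])
E
```

```text
t: 7.2
position: [0.5107, -0.2327, 0.1674]
ee_rot: [[0.266, 0.964, -0.0], [0.964, -0.266, 0.0], [0.0, -0.0, -1.0]]
wrist_force: [0.2, 0.4, -1.5]
grip_width: 0.0494
finger_force: 25.0
[ 0.51074004 -0.23265196  0.16739057]
```

View pics/w2.png

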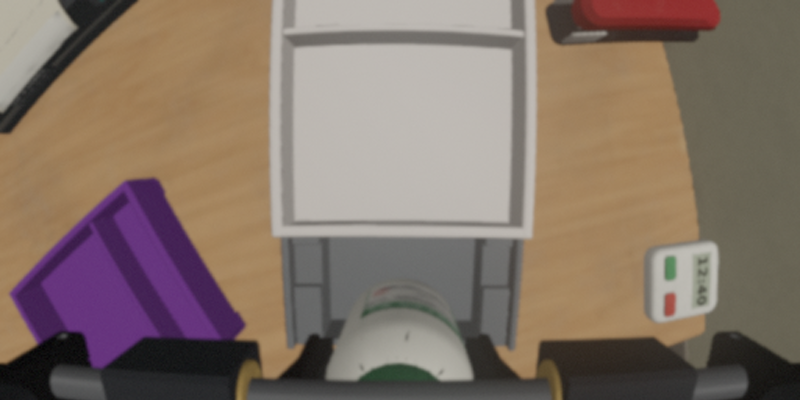

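The bottle is held upright below the gripper at about (400,340), and the bay is clear. I'll carry it over and lower it.

```bash
python3 -m jog '{"xyz":[[0.005,0.018,0],[0.005,0.018,0],[0.005,0.018,0],[0.005,0.018,0],[0.005,0.017,0],[0.0005,0,0],[0,0,-0.015],[0,0,-0.02],[0,0,-0.02],[0,0,0]],"twist":[0,0,0,0,0,0,0,0,0,0]}' && python3 -m jog '{"xyz":[[0,0,-0.003],[0,0,-0.002],[0,0,0],[0,0,0]],"twist":[0,0,0,0]}' &&  python3 -m jog '{"xyz":[[0,0,-0.002],[0,0,-0.001],[0,0,0],[0,0,0]],"twist":[0,0,0,0]}'
```

```text
t: 8.25
position: [0.533, -0.1434, 0.1077]
ee_rot: [[0.267, 0.964, -0.008], [0.964, -0.267, 0.003], [0.001, -0.008, -1.0]]
wrist_force: [-0.7, -0.7, -1.7]
grip_width: 0.0493
finger_force: 25.0
t: 8.65
position: [0.537, -0.1441, 0.1083]
ee_rot: [[0.266, 0.964, 0.001], [0.964, -0.266, -0.001], [-0.0, 0.001, -1.0]]
wrist_force: [-0.1, -0.6, -0.9]
grip_width: 0.0493
finger_force: 25.0
t: 9.05
position: [0.5364, -0.1437, 0.1045]
ee_rot: [[0.266, 0.964, -0.0], [0.964, -0.266, 0.0], [0.0, -0.0, -1.0]]
wrist_force: [-0.6, -0.4, -0.4]
grip_width: 0.0498
finger_force: 25.0
```

```bash
python3 -m jog '{"xyz":[[0,0,-0.001],[0,0,-0.001],[0,0,0],[0,0,0]],"twist":[0,0,0,0]}'; python3 -c "
from h import *
im=eyes.grab_frame('scene');cv2.imwrite('pics/s3.png',cv2.resize(im[150:290,200:340],None,fx=4,fy=4,interpolation=cv2.INTER_CUBIC))"
```

```text
t: 9.45
position: [0.5366, -0.1438, 0.1028]
ee_rot: [[0.266, 0.964, 0.0], [0.964, -0.266, -0.0], [-0.0, 0.0, -1.0]]
wrist_force: [-0.8, 0.1, 1.9]
grip_width: 0.0495
finger_force: 25.0
```

View pics/s3.png

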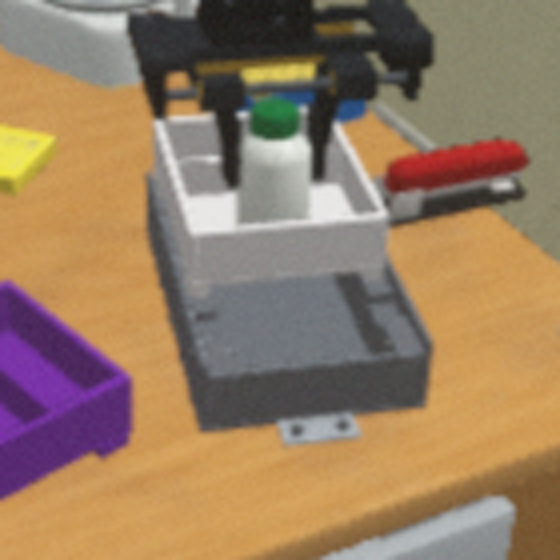

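The bottle stands in the large bay, with contact confirmed at +1.9 N. I'll release it, rise, close and go behind the push face.

```bash
python3 -m jog '{"xyz":[[0,0,0],[0,0,0],[0,0,0],[0,0,0.01],[0,0,0.015],[0,0,0.02],[0,0,0.025],[0,0,0.01],[0.006,0.022,0],[0.006,0.022,0]],"twist":[0,0,0,0,0,0,0,0,0,0]}' 75 && python3 -m jog '{"xyz":[[0.006,0.022,0],[0.006,0.022,0],[0.006,0.022,0],[0.006,0.022,0],[0,0,0],[0,0,-0.03],[0,0,-0.04],[0,0,-0.03],[0,0,-0.02],[0,0,0]],"twist":[0,0,0,0,0,0,0,0,0,0]}' 255 && python3 -m jog '{"xyz":[[0,0,0],[0,0,0]],"twist":[0,0]}'
python3 - <<'E'
from h import *
st=ctrl.read_state();im=eyes.grab_frame("top");print(st["position"])
cv2.imwrite("pics/t4.png",cv2.resize(im[120:260,200:360],None,fx=4,fy=4,interpolation=cv2.INTER_CUBIC))
E
```

```text
t: 10.5
position: [0.5491, -0.1, 0.1839]
ee_rot: [[0.268, 0.964, 0.002], [0.964, -0.268, -0.001], [-0.0, 0.002, -1.0]]
wrist_force: [-0.3, -0.0, 0.6]
grip_width: 0.0618
finger_force: 0.0
t: 11.5
position: [0.5694, -0.0121, 0.0592]
ee_rot: [[0.266, 0.964, -0.007], [0.964, -0.266, 0.001], [-0.001, -0.007, -1.0]]
wrist_force: [-0.3, 0.5, -0.6]
grip_width: 0.0009
finger_force: 0.0
t: 11.7
position: [0.5738, -0.0124, 0.0645]
ee_rot: [[0.266, 0.964, 0.003], [0.964, -0.266, -0.001], [0.0, 0.003, -1.0]]
wrist_force: [0.2, 0.4, 1.2]
grip_width: 0.0003
finger_force: 0.0
[ 0.57383704 -0.01236015  0.06447053]
```

View pics/t4.png

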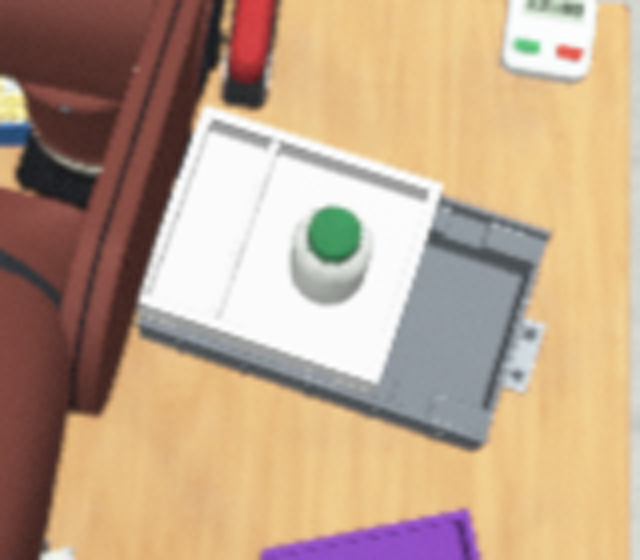

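The bottle stands upright in the bay at about (333,240). Pushing along tray -y.

```bash
python3 -m jog '{"xyz":[[-0.0013,-0.0048,0],[-0.0013,-0.0048,0],[-0.0013,-0.0048,0],[-0.0013,-0.0048,0],[-0.0013,-0.0048,0],[-0.0013,-0.0048,0],[-0.0013,-0.0048,0],[-0.0013,-0.0048,0],[-0.0013,-0.0048,0],[-0.0013,-0.0048,0]],"twist":[0,0,0,0,0,0,0,0,0,0]}' && python3 -m jog '{"xyz":[[-0.0008,-0.0029,0],[-0.0008,-0.0029,0],[0,0,0]],"twist":[0,0,0]}' && python3 -m jog '{"xyz":[[-0.0005,-0.0019,0],[-0.0005,-0.0019,0],[0,0,0]],"twist":[0,0,0]}'
```

```text
t: 12.75
position: [0.5595, -0.06, 0.0627]
ee_rot: [[0.266, 0.964, 0.0], [0.964, -0.266, 0.0], [0.0, 0.0, -1.0]]
wrist_force: [1.4, 5.0, 1.9]
grip_width: 0.0001
finger_force: 2.4
t: 13.05
position: [0.5578, -0.0662, 0.0626]
ee_rot: [[0.266, 0.964, 0.0], [0.964, -0.266, -0.001], [-0.001, 0.0, -1.0]]
wrist_force: [0.9, 1.5, 2.7]
grip_width: 0.0005
finger_force: 1.2
t: 13.35
position: [0.5563, -0.0701, 0.0621]
ee_rot: [[0.266, 0.964, -0.001], [0.964, -0.266, -0.001], [-0.001, -0.001, -1.0]]
wrist_force: [-0.0, -0.6, 0.2]
grip_width: 0.0004
finger_force: 0.0
```

```bash
python3 -m jog '{"xyz":[[-0.0005,-0.0015,0],[-0.0002,-0.001,0],[0,0,0]],"twist":[0,0,0]}'; python3 - <<'E'
from h import *
im=eyes.grab_frame("scene")
cv2.imwrite("pics/s5.png",cv2.resize(im[150:290,200:340],None,fx=4,fy=4,interpolation=cv2.INTER_CUBIC))
E
```

```text
t: 13.65
position: [0.5557, -0.072, 0.0621]
ee_rot: [[0.266, 0.964, -0.001], [0.964, -0.266, 0.0], [-0.0, -0.001, -1.0]]
wrist_force: [0.5, 2.3, -1.6]
grip_width: 0.0006
finger_force: 0.9
```

View pics/s5.png

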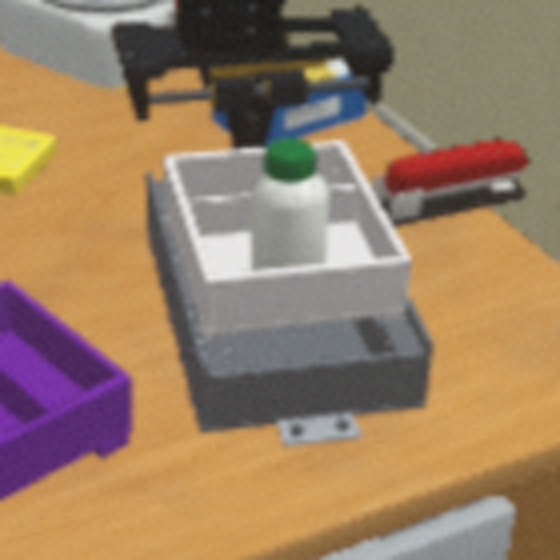

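```bash
python3 - <<'E'
from h import *
c=np.array([.5313,-.1592]);e=np.array([.966,-.2588]);y=np.array([.2588,.966])
for yy,z in((0,.037),(.01,.045),(.02,.045)):
  P=[[*(c+e*sx*.0675+y*(yy+sy*.08)),z+.053] for sx,sy in((-1,1),(1,1),(1,-1),(-1,-1))]
  print(yy,((proj("scene",P)-[200,150])*4).round().tolist())
P=[[*(c+e*sx*.075+y*sy*.12),.05] for sx,sy in((1,-1),(-1,-1))];print("low",((proj("scene",P)-[200,150])*4).round().tolist())
E
```

```text
0 [[158.0, 155.0], [339.0, 139.0], [407.0, 259.0], [201.0, 281.0]]
0.01 [[155.0, 139.0], [336.0, 123.0], [403.0, 240.0], [198.0, 261.0]]
0.02 [[153.0, 132.0], [332.0, 117.0], [398.0, 232.0], [195.0, 253.0]]
low [[433.0, 345.0], [200.0, 373.0]]
```

The rim corners match the seated model (y≈0, z≈.037). A gentle further push should meet a hard stop if it is seated.

```bash
python3 -m jog '{"xyz":[[-0.0003,-0.001,0],[0,0,0],[0,0,0]],"twist":[0,0,0]}'; python3 -m jog '{"xyz":[[-0.0003,-0.001,0],[0,0,0],[0,0,0]],"twist":[0,0,0]}'; python3 -m jog '{"xyz":[[-0.0003,-0.001,0],[0,0,0],[0,0,0]],"twist":[0,0,0]}'
```

```text
t: 14.0
position: [0.5556, -0.0729, 0.0624]
ee_rot: [[0.266, 0.964, -0.001], [0.964, -0.266, -0.0], [-0.0, -0.0, -1.0]]
wrist_force: [0.7, 2.2, -0.9]
grip_width: 0.0005
finger_force: 0.8
t: 14.3
position: [0.5557, -0.0734, 0.0625]
ee_rot: [[0.266, 0.964, 0.0], [0.964, -0.266, 0.001], [0.001, 0.0, -1.0]]
wrist_force: [1.4, 5.4, -1.2]
grip_width: 0.0002
finger_force: 2.6
t: 14.6
position: [0.5558, -0.0737, 0.0627]
ee_rot: [[0.266, 0.964, 0.001], [0.964, -0.266, 0.002], [0.002, 0.001, -1.0]]
wrist_force: [3.1, 6.8, -2.1]
grip_width: 0.0005
finger_force: 4.2
```

It has stalled with force rising, so that is a stop. Now back off, rise and check from above.

```bash
python3 -m jog '{"xyz":[[0.002,0.008,0],[0.003,0.012,0],[0.003,0.012,0],[0,0,0.03],[0,0,0.045],[0,0,0.045],[0,0,0.04],[0,0,0.03],[0,0,0],[0,0,0]],"twist":[0,0,0,0,0,0,0,0,0,0]}'; python3 -m jog '{"xyz":[[-0.01,-0.04,0],[-0.01,-0.04,0],[-0.01,-0.04,0],[-0.01,-0.04,0],[0,0,0],[0,0,0],[0,0,0]],"twist":[0,0,0,0,0,0,0]}'
python3 - <<'E'
from h import *
import pickle
st=ctrl.read_state();im=eyes.grab_frame("wrist");pickle.dump(st,open("st6.pkl","wb"));print(st["position"])
cv2.imwrite("pics/w6.png",cv2.resize(im,None,fx=1.5625,fy=1.5625,interpolation=cv2.INTER_CUBIC)[:400])
E
```

```text
t: 15.6
position: [0.5637, -0.0424, 0.2533]
ee_rot: [[0.265, 0.964, 0.002], [0.964, -0.265, -0.001], [-0.0, 0.002, -1.0]]
wrist_force: [0.1, 0.2, 0.2]
grip_width: 0.0005
finger_force: 0.0
t: 16.3
position: [0.523, -0.2017, 0.2511]
ee_rot: [[0.265, 0.964, -0.002], [0.964, -0.265, 0.002], [0.001, -0.002, -1.0]]
wrist_force: [-0.7, -0.6, 0.3]
grip_width: 0.0005
finger_force: 0.0
[ 0.52296147 -0.20166054  0.25114319]
```

View pics/w6.png

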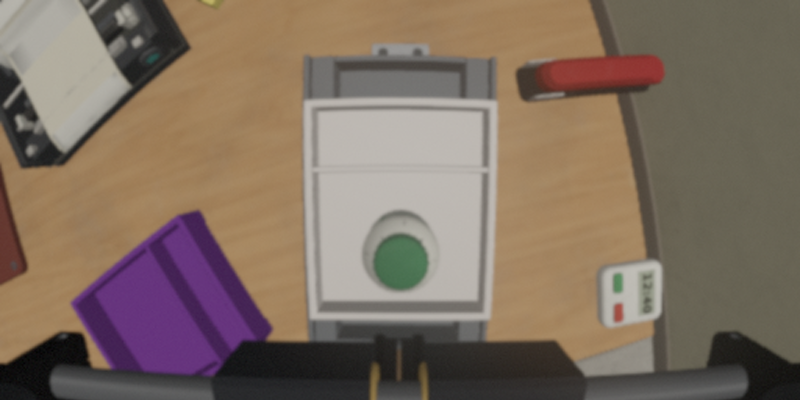

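The tray is now near the middle of the base, with rim corners at (305,100), (497,100), (491,320) and (307,316), and the bottle upright at (400,255). The lower tray's +y end corners are at (305,57) and (496,59).

```bash
python3 - <<'E'
from h import *
import pickle
st=pickle.load(open("st6.pkl","rb"))
f=lambda x,y,z:hit("wrist",(x+.5)/1.5625-.5,(y+.5)/1.5625-.5,z,st)[:2]
e=np.array([.966,-.2588]);y=np.array([.2588,.966]);B=np.c_[e,y]
L=np.array([f(496,59,.052),f(305,57,.052)]);c1=L.mean(0)-.12*y;c0=np.array([.5313,-.1592])
print("lower width",np.linalg.norm(L[0]-L[1]),"c1",c1)
for z in(.09,.098):
  R=np.array([f(*p,z) for p in((497,100),(491,320),(307,316),(305,100))])
  print(z,np.linalg.norm(np.roll(R,-1,0)-R,axis=1).round(4),((R.mean(0)-c0)@B).round(4),((R.mean(0)-c1)@B).round(4))
  m=R.mean(0)
  print("bottle in tray",((f(400,262,z+.059)-m)@B).round(4))
E
```

```text
lower width 0.14857673497292284 c1 [ 0.53454161 -0.16266942]
0.09 [0.1598 0.1371 0.1568 0.1332] [ 0.0028 -0.0017] [-0.0012  0.0008]
bottle in tray [-0.0002 -0.0246]
0.098 [0.1559 0.1337 0.1529 0.1299] [ 0.0029 -0.001 ] [-0.0012  0.0015]
bottle in tray [-0.0002 -0.0237]
```

The tray is within about 2 mm of home. The rim's apparent size fits z = 0.090 (seated, not 0.098), and the bottle is centred in the bay.

```bash
python3 -c "
from rig import sign_off
print(sign_off())"
```

```text
the job is handed in; nothing more can be done
None
```

I handed in the job at about 16 s: the upper tray measured seated within about 2 mm of home, and the bottle was upright in the middle of its large compartment; no verdict came back.

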